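Set and lock the length stop of a sawing jig

TASK

On the wooden sawing jig, slide the grey stop block along its two rails until its black pointer lies over the red marker (not the blue one). Then lock it there by turning the black T-handle on top of the block clockwise (seen from above) until it stops, in line with the rails. Leave the other things on the bench where they are.

Things in the scene. Friction and masses are not known exactly. Their poses are not given: they have to be found in the camera images.
- jig: Wooden jig board fixed to the bench, 22 mm thick. Origin at bench height, midway along the stop block's travel and between the two steel rails. Its y axis runs along the rails towards a pale saw block, 48 mm high, at y = 172 to 237 mm. Board: y = -190 to 250, x = -75 to 85 mm. Rail tops 30 mm above the bench. Scale strip along x = 65 mm.
- carriage (a joint): Slide of the stop block along the jig's y axis, m: 0 at the jig's origin, travel -0.11 to 0.11, positive towards the saw block. Stiff (about 5 N), stays where it is left. The block is grey, 60 mm long along the slide, 90 mm across it, its underside 30 mm and its flat top 58 mm above the bench.
- block_top (a point): Centre of the flat top of the grey stop block, 58 mm above the bench; the T-handle turns about the vertical through it.
- pointer_tip (a point): Tip of the small black pointer on the block's scale side (jig's +x side), on the block's middle line, 64 mm from the slide's middle, 33 mm above the bench.
- lock (a joint): Turn of the T-handle, rad: 0 fully loose (handle 1.2 rad off the rails' direction), growing clockwise seen from above to a hard stop at 1.2 (tight, handle in line with the rails). Stiff (0.08 N m), stays where it is left.
- handle_top (a point): Centre of the top of the black T-handle, on its turning axis, 90 mm above the bench. The handle is a bar 72 mm long, 12 mm thick, 22 mm high (68 to 90 mm above the bench). This frame turns with the handle; its y axis is the bar's long direction.
- red_marker: Red plastic tab on the scale strip: 34 mm (x) by 18 mm along the slide (y) by 5 mm. Origin at the centre of its underside; y axis along the rails. Fixed.
- blue_marker: Blue plastic tab of the same size on the scale strip, for another length: not to be used. Fixed.
- pliers: Small pliers, 135 mm long, 12 mm high, black handles, lying near the jig. Bystander; origin at the underside.
- file: File with a pale wooden handle, 170 mm long, lying near the jig. Bystander; origin at the underside.
- jar: White closed jar, 52 mm across, 55 mm high, near the saw-block end of the jig. Bystander; origin at the underside.
- dish: White ceramic dish, 100 mm across, 22 mm high. Bystander; origin at the underside.
- pen: Grey and black pen, 140 mm long. Bystander; origin at the underside.
- stock: Brass bar, 140 x 30 x 12 mm. Bystander; origin at the underside.
- tray: Pale wooden tray, 90 x 120 x 30 mm. Bystander; origin at the underside.

How it is judged:
By the outcome, as a careful person would: the job done as asked, in the order asked, and still so for the second after the job is handed in, with the robot touching nothing.
It also fails if it takes over 48 s, if anything falls off the work surface, if the arm or the gripper's body presses on something with over 40 N, if the wrist force passes 120 N, or if a joint passes its speed limit or range.

ROBOT

A 7-joint arm with a two-finger parallel gripper is mounted at the origin on the work surface. World frame = base frame: x ahead of the robot, y to its left, z up, the work surface at z = 0. Lengths are in m, angles in rad, forces in N, time in s.
With the tool pointing down it reaches from about 0.4 to 0.85 m from the base axis. Payload 10.4 kg.
Tool frame: the origin (TCP) lies midway between the tips of the shut fingers; the grasp point (between the pads) lies r.grip_point_offset behind it (r.grip_point_offset is the distance from the TCP to the grasp point, in m); z points along the fingers, y is the line along which they close (so a half turn about z gives the same grasp; the last joint's range is limited). The gripper opens to 87 mm and grips with 3 to 60 N. Pads are 19 mm wide; open, the fingers measure 117 mm over their backs; the gripper's body (75 mm by 190 mm) begins 51 mm behind the grasp point.
Start: joints at [-1.217, 0.332, -0.065, 1.46, 0.022, 1.35, -0.088], TCP at [0.23, 0.581, 0.223] pointing down, gripper open.
Joint ranges: [-2.6, 2.6], [-0.5, 2.12], [-1.47, 1.34], [0.16, 2.42], [-1.27, 4.41], [0.06, 2.06], [-2.6, 2.6]. Speed limits (rad/s): [2.22, 2.22, 2.79, 2.79, 3.14, 3.14, 3.14].

INTERFACE

Orientations are given as a unit quaternion [x, y, z, w].
In Python, from bench import r gives the robot as it stands.
- The arm moves only by the tool play_rows, never from a script. Its arguments are lists of equal length, an entry for each row: "claw": the closure, from 0 (fully open) to 1 (shut); "delta_pos": the shift along the tool's x, y, z scaled (see below), a list of three; "delta_rot": the turn, a rotation vector about the tool's x, y, z scaled (see below), a list of three. A call has 1 to 8 rows; each row shifts and turns the commanded pose from where the row before left it, along the tool's axes as they then stand; what a row does not reach is not made up. The controller multiplies each number of a shift by 200 mm and each number of a turn by pi rad. A row lasts 1/10 s, in which the tool goes at most 50 mm and 8.59 degrees, less where a joint would pass 70% of its speed; a pose out of reach is approached as far as the arm can. A call with a number of a shift or a turn outside -1 to 1 is refused whole. A call with a gripper value outside its range is refused whole. The fingers move at their own pace and stop on an object; "squeeze" is the grip in N (left out, the last holds). Time passes only in rows, so rows that do not move let the fingers close. It gives the time, the measured TCP pose, the force, the opening and the grip force at its end, in the units of the state.
- r.read_state(): the state, without advancing time (a new reading comes with each control period).
- r.camera(name): name is "scene" or "side" or "wrist"; returns a dict with "pixels" (420x560x3 uint8, red, green, blue), "camera_matrix" (3x3 intrinsics, pixels), "cam_to_world" (4x4, takes a point from camera to world coordinates); the wrist camera has in their place "hand_eye" (4x4, takes a point from camera to tool coordinates, whose origin is the TCP and whose axes are the flange's). Camera axes: x right, y up, looking along -z (the intrinsics and any distortion apply to the point x, -y, -z); pixel columns grow to the right and rows downward; lengths in m; the calibration is good to about 2 mm. A picture is of the moment at which its call begins: read the wrist's pose just before it. There is no depth.
- r.close_job(): hands the job in; it is judged then, once.
The state is a dict: "time": time; "joint_positions": joint angles; "joint_vel": joint speeds; "joint_torque": joint torques, N m; "ee_pos": TCP position; "eef_rot": TCP orientation; "ft_force": force on the tool from outside, world axes, zero at the start; "torque": the same for the moment, N m; "width": finger opening in m; "grip_force": force on a finger pad.
Only numpy, scipy, OpenCV 4.12 (cv2) and the standard library are available. Lean on these libraries where they do the work, as an engineer would, in place of code of your own. Each camera call takes 0.05 s, during which the arm holds its last target. There are 200 camera calls.

## Working session

There is one attempt and no reset: what is moved stays moved. The work goes in short steps, Python scripts to look and compute and a tool call to move; the robot and the scene stay as the last step left them, time stands still between calls to the robot, and variables do not carry over. Pictures are saved under pics/ and viewed, at most 10 in all, crops included, and the job is handed in when it is done.

Besides the shell and the picture viewer there is one more tool, called after "Call:" as name(argument=value, ...) on one line, values as JSON. play_rows: Moves the arm, as the interface text tells. Shifts and turns lie within -1 to 1; 1 stands for 200 mm of shift or pi rad of turn. Its arguments: {"type":"object","properties":{"claw":{"type":"array"},"delta_pos":{"type":"array"},"delta_rot":{"type":"array"},"squeeze":{"type":"number"}},"required":["claw","delta_pos","delta_rot"]}

```bash
mkdir -p pics; ls; python3 - <<'E'
from bench import r
import cv2,numpy as np
print(r.read_state(), r.grip_point_offset)
for n in ("scene","side"):
    c=r.camera(n); cv2.imwrite(f"pics/{n}0.png",c["pixels"][:,:,::-1])
    np.savez(f"pics/{n}0.npz",**{k:v for k,v in c.items()})
    print(n,{k:v for k,v in c.items() if k!="pixels"})
E
```

```text
pics
{'time': 0.0, 'joint_positions': array([-1.21657468,  0.33285737, -0.0647072 ,  1.46093636,  0.02157664,
        1.34989879, -0.08848295]), 'joint_vel': array([ 0.00125011, -0.00138345,  0.00029205, -0.00205827, -0.00018303,
        0.00010064, -0.00043232]), 'joint_torque': array([ 9.24048290e-04, -6.23233008e+01,  2.48887099e-02, -3.89904964e+01,
       -6.14651944e-02,  3.95175267e-02,  1.42327608e-04]), 'ee_pos': array([0.2298313 , 0.58079266, 0.22176538]), 'eef_rot': array([ 1.87278578e-01,  9.82306592e-01, -6.93804149e-04, -1.11735510e-04]), 'ft_force': array([ 0.17148733, -0.66763964, -0.0688323 ]), 'torque': array([-0.0300626,  0.026396 , -0.0471407]), 'grip_force': 0.0, 'width': 0.08659693479105031} 0.0187
scene {'camera_matrix': array([[403.54597312,   0.        , 281.84931734],
       [  0.        , 403.54597312, 213.97856205],
       [  0.        ,   0.        ,   1.        ]]), 'cam_to_world': array([[-0.83809821, -0.39174798,  0.37963786,  1.06292498],
       [ 0.54548779, -0.59433136,  0.59094273,  0.76773935],
       [-0.00586993,  0.70235586,  0.71180179,  0.99018398],
       [ 0.        ,  0.        ,  0.        ,  1.        ]])}
side {'camera_matrix': array([[454.76402483,   0.        , 276.56837533],
       [  0.        , 454.76402483, 205.64392291],
       [  0.        ,   0.        ,   1.        ]]), 'cam_to_world': array([[ 0.80485448,  0.34808882, -0.48066978, -0.09024834],
       [-0.59346624,  0.46843439, -0.65449755, -0.90196832],
       [-0.00266103,  0.81203658,  0.58360048,  0.91436753],
       [ 0.        ,  0.        ,  0.        ,  1.        ]])}
```

View pics/scene0.png

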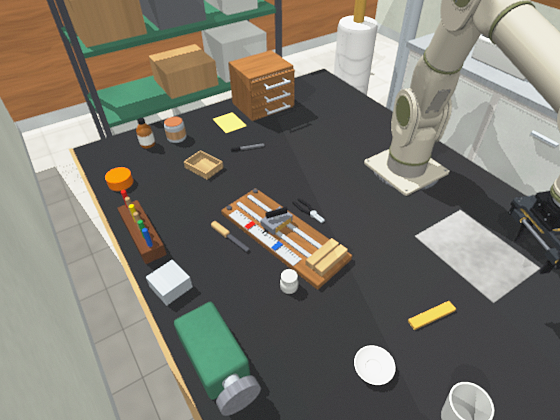

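View pics/side0.png

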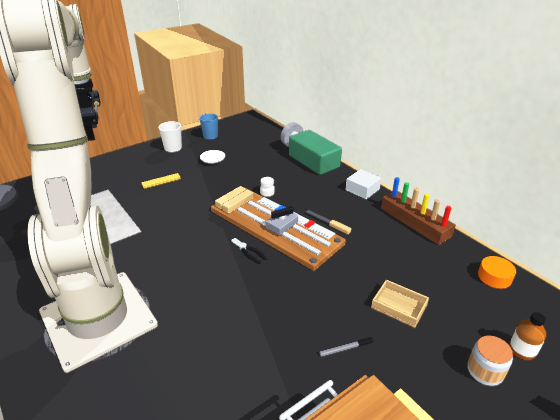

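The scene view shows the jig at about (222–352, 190–285), with the red tab near (250,226), the blue near (277,246) and the grey block near (275,220). The saw block is at (326,258). The side view shows the same layout. I'll enlarge both.

```bash
python3 - <<'E'
import cv2
a=cv2.imread("pics/scene0.png")[180:295,210:360]; cv2.imwrite("pics/sc1.png",cv2.resize(a,None,fx=5,fy=5,interpolation=cv2.INTER_CUBIC))
a=cv2.imread("pics/side0.png")[175:275,200:360]; cv2.imwrite("pics/sd1.png",cv2.resize(a,None,fx=5,fy=5,interpolation=cv2.INTER_CUBIC))
E
```

```text
(no output)
```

View pics/sc1.png

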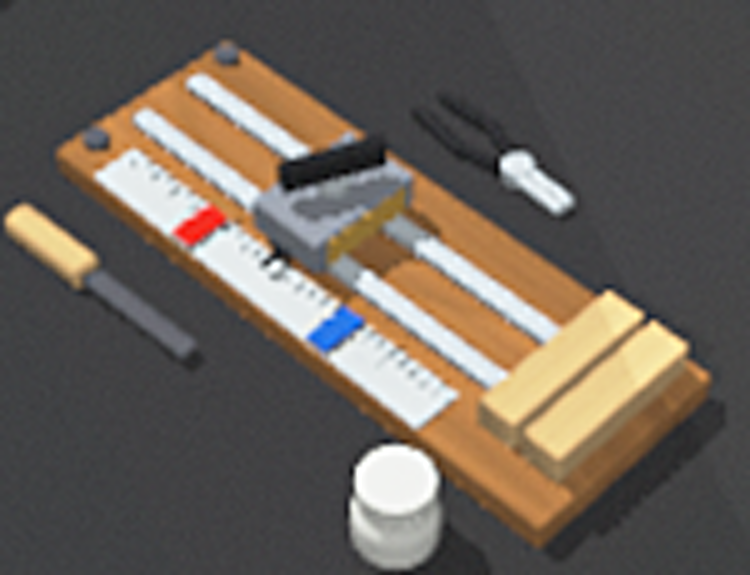

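View pics/sd1.png

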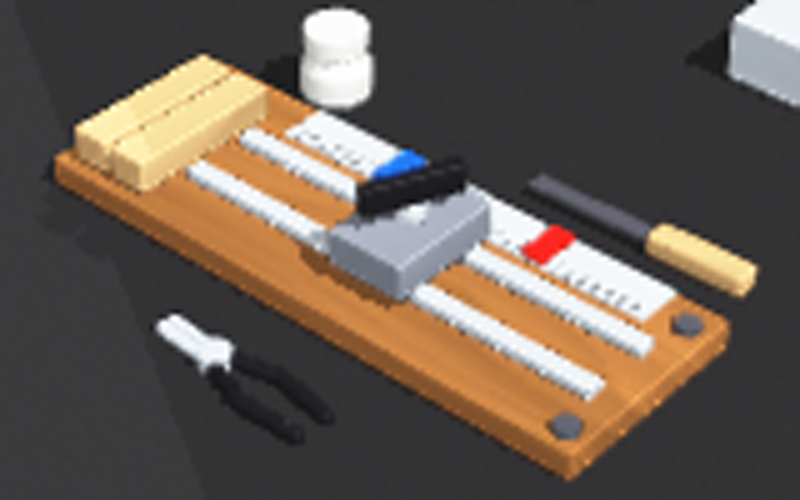

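The enlarged scene crop shows the board's top corners at (58,152), (228,42), (710,372) and (540,525). The red tab is at (200,226), the blue at (335,328) and the pointer tip near (270,268). The handle bar's top runs from (283,168) to (383,143). In the side crop the red tab is at (550,244), and the corners are at (728,325), (572,458) and (57,160).

```bash
cat > h.py <<'E'
import numpy as np
def proj(c,P):
    T=c["cam_to_world"]; q=(np.atleast_2d(P)-T[:3,3])@T[:3,:3]
    q=q*[1,-1,-1]; u=q@c["camera_matrix"].T; return u[:,:2]/u[:,2:]
def w(p,P):  # jig->world (p=x,y,yaw)
    c,s=np.cos(p[2]),np.sin(p[2]); P=np.atleast_2d(P).astype(float)
    return np.c_[p[0]+c*P[:,0]-s*P[:,1],p[1]+s*P[:,0]+c*P[:,1],P[:,2]]
E
python3 - <<'E'
import numpy as np
from h import *
from scipy.optimize import least_squares
sc=np.load("pics/scene0.npz");sd=np.load("pics/side0.npz")
S=lambda l:np.array(l)/5+[210,180]-.4
D=lambda l:np.array(l)/5+[200,175]-.4
A=[[.085,-.19,.022],[-.075,-.19,.022],[-.075,.25,.022],[.085,.25,.022]]
us=S([[58,150],[228,40],[711,370],[540,528]]); ud=D([[730,325],[572,460],[55,158]])
rs,rd=S([[201,226]]),D([[550,244]]); bs=S([[335,328]])
def f(v):
    p=v[:3]; o=v[6:8]*[1,1]
    return np.r_[(proj(sc,w(p,A))-us).ravel(),(proj(sd,w(p,A[:3]))-ud).ravel(),
      (proj(sc,w(p,[.065,v[3],.029]))-rs).ravel(),(proj(sd,w(p,[.065,v[3],.029]))-rd).ravel(),
      (proj(sc,w(p,[.065,v[4],.029]))-bs).ravel(),
      (proj(sc,w(p,[.064,v[5],.033]))-S([[268,270]])).ravel()]
best=min((least_squares(f,[.6,.1,a,0,0,0],loss='soft_l1') for a in np.arange(-3,3.2,.7)),key=lambda s:s.cost)
print(best.x.round(4),best.fun.round(2))
p=best.x[:3];s=best.x[5]
# handle centre/angle from top face ends
for c,u in((sc,S([[283,164],[383,141]])),(sd,D([[360,184],[465,162]]))):
    h=least_squares(lambda h:(proj(c,w(p,[[-.036*np.sin(h[2]),0,.09]]*1+np.array([[h[0],h[1],0]])))-u[:1]).ravel() if 0 else
      (proj(c,w(p,[[h[0]+k*.036*np.sin(h[2]),h[1]-k*.036*np.cos(h[2]),.09] for k in(1,-1)]))-u).ravel(),[0,s,1.2])
    print(h.x.round(3),h.cost.round(3))
    h=least_squares(lambda h:(proj(c,w(p,[[h[0]+k*.036*np.sin(h[2]),h[1]-k*.036*np.cos(h[2]),.09] for k in(1,-1)]))-u).ravel(),[0,s,-1.2]);print(h.x.round(3),h.cost.round(3))
E
```

```text
Traceback (most recent call last):
ValueError: operands could not be broadcast together with shapes (0,) (2,)
```

```bash
python3 - <<'E'
import numpy as np
from h import *
from scipy.optimize import least_squares
sc=dict(np.load("pics/scene0.npz"));sd=dict(np.load("pics/side0.npz"))
S=lambda l:np.array(l)/5+[210,180]-.4
D=lambda l:np.array(l)/5+[200,175]-.4
A=[[.085,-.19,.022],[-.075,-.19,.022],[-.075,.25,.022],[.085,.25,.022]]
us=S([[58,150],[228,40],[711,370],[540,528]]); ud=D([[730,325],[572,460],[55,158]])
def f(v):
    p=v[:3]; P=lambda c,y,z:proj(c,w(p,[.065,y,z]))
    return np.r_[proj(sc,w(p,A))-us,proj(sd,w(p,A[:3]))-ud,
      P(sc,v[3],.029)-S([[201,226]]),P(sd,v[3],.029)-D([[550,244]]),
      P(sc,v[4],.029)-S([[335,328]]),P(sc,v[5],.033)-S([[268,270]])].ravel()
best=min((least_squares(f,[.6,.1,a,0,0,0],loss='soft_l1') for a in np.arange(-3,3.2,.7)),key=lambda s:s.cost)
print(best.x.round(4),best.fun.round(2))
p=best.x[:3];s=best.x[5]
for c,u in((sc,S([[283,164],[383,141]])),(sd,D([[360,184],[465,162]]))):
  for a0 in(1.2,-1.2):
    h=least_squares(lambda h:(proj(c,w(p,[[h[0]+k*.036*np.sin(h[2]),h[1]-k*.036*np.cos(h[2]),.09] for k in(1,-1)]))-u).ravel(),[0,s,a0])
    print(h.x.round(3),h.cost.round(3))
E
```

```text
[ 0.5873 -0.001   0.2099 -0.0623  0.0636  0.0019] [-0.79 -0.04 -0.14 -0.28  0.2   0.75 -0.2   0.19  0.44 -0.21 -0.21  0.08
 -0.73  0.4  -0.13 -0.5  -0.53  0.15  0.12 -0.16 -0.13  0.17]
[ 0.    -0.003  1.118] 0.754
[ 0.    -0.003  1.118] 0.754
[ 4.00e-03 -2.00e-03  4.23e+00] 0.246
[ 4.000e-03 -2.000e-03 -2.054e+00] 0.246
```

The fit puts the jig at about (0.587, -0.001) with yaw 0.21. The carriage is near 0, red is at y ≈ -62 mm, and the handle is about 1.15 rad off the rails. I'll move above the handle and look with the wrist camera.

Call:
play_rows(claw=[0,0,0,0,0,0,0,0], delta_pos=[[-0.17,-0.128,0],[-0.17,-0.128,0],[-0.17,-0.128,0],[-0.17,-0.128,0],[-0.17,-0.128,0],[-0.17,-0.128,0],[-0.17,-0.128,0],[-0.17,-0.128,0]], delta_rot=[[0,0,0],[0,0,0],[0,0,0],[0,0,0],[0,0,0],[0,0,0],[0,0,0],[0,0,0]])

```text
time: 0.9
ee_pos: [0.408, 0.2889, 0.2224]
eef_rot: [0.187, 0.982, -0.0, -0.0]
ft_force: [1.6, 0.3, 0.9]
width: 0.0869
grip_force: 0.0
```

Call:
play_rows(claw=[0,0,0,0,0,0,0,0], delta_pos=[[-0.17,-0.128,0],[-0.17,-0.128,0],[-0.17,-0.128,0],[-0.17,-0.128,0],[-0.17,-0.128,0],[-0.17,-0.128,0],[-0.17,-0.128,0],[-0.17,-0.128,0]], delta_rot=[[0,0,0],[0,0,0],[0,0,0],[0,0,0],[0,0,0],[0,0,0],[0,0,0],[0,0,0]])

```text
time: 1.7
ee_pos: [0.5856, -0.0013, 0.2223]
eef_rot: [0.187, 0.982, 0.0, -0.0]
ft_force: [0.6, 0.3, 0.3]
width: 0.0872
grip_force: 0.0
```

```bash
python3 - <<'E'
from bench import r
import cv2,numpy as np
s=r.read_state(); print(s)
c=r.camera("wrist"); cv2.imwrite("pics/w1.png",c["pixels"][:,:,::-1])
np.savez("pics/w1.npz",p=s["ee_pos"],q=s["eef_rot"],**c); print(c["hand_eye"],c["camera_matrix"],[k for k in c])
E
```

```text
{'time': 1.7, 'joint_positions': array([-0.4474594 ,  0.25264971,  0.44596364,  1.59270279, -0.11157253,
        1.32180618,  1.20810326]), 'joint_vel': array([ 0.57298261,  0.52571904,  0.2723154 , -0.54926589, -0.27934827,
        0.09833683,  0.85656666]), 'joint_torque': array([-3.42704304e+00, -5.64291716e+01,  4.83846992e+00, -3.52264130e+01,
        8.11996926e-01,  2.23150552e-02, -1.75912444e+00]), 'ee_pos': array([ 0.58558306, -0.00131797,  0.22233556]), 'eef_rot': array([ 1.87091254e-01,  9.82342529e-01,  1.77479535e-05, -1.35151470e-04]), 'ft_force': array([0.63004708, 0.25305545, 0.31923868]), 'torque': array([ 0.02230744, -0.05622052,  0.00670565]), 'grip_force': 0.0, 'width': 0.08722905525005452}
[[-3.30957045e-04  9.63421435e-01  2.67990726e-01  7.28822788e-02]
 [ 9.99999562e-01  5.53333309e-04 -7.54265920e-04  6.56636928e-04]
 [-8.74964150e-04  2.67990359e-01 -9.63421197e-01 -1.61674469e-01]
 [ 0.00000000e+00  0.00000000e+00  0.00000000e+00  1.00000000e+00]] [[376.92478604   0.         282.34293282]
 [  0.         376.92478604 209.69712927]
 [  0.           0.           1.        ]] ['pixels', 'camera_matrix', 'hand_eye']
```

View pics/w1.png

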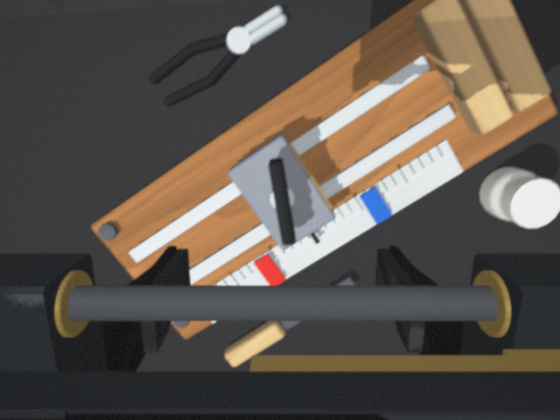

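The wrist view shows the handle's top from (278,160) to (288,243), the red tab at (270,270), the blue at (376,205) and the pointer tip near (321,241). The rail ends are at (133,256) and (427,62). I'll turn these into world positions.

```bash
cat >> h.py <<'E'
from scipy.spatial.transform import Rotation as R
def ray(d,uv,z,wrist=True):
    if wrist:
        T=np.eye(4);T[:3,:3]=R.from_quat(d["q"]).as_matrix();T[:3,3]=d["p"];T=T@d["hand_eye"]
    else: T=d["cam_to_world"]
    uv=np.atleast_2d(uv); v=np.c_[uv,np.ones(len(uv))]@np.linalg.inv(d["camera_matrix"]).T*[1,-1,-1]@T[:3,:3].T
    return T[:3,3]+v*((z-T[2,3])/v[:,2:])
J=np.array([.5873,-.001,.2099])
def jig(P,p=J):
    c,s=np.cos(p[2]),np.sin(p[2]); q=P-[p[0],p[1],0]; return np.c_[c*q[:,0]+s*q[:,1],-s*q[:,0]+c*q[:,1],q[:,2]]
E
python3 - <<'E'
from h import *
d=dict(np.load("pics/w1.npz"))
for n,uv,z in(("handle",[[278,160],[288,243]],.09),("red",[[270,270]],.029),("blue",[[376,205]],.029),("ptr",[[321,241]],.033),("blocktop",[[230,175],[284,137],[333,214],[278,252]],.058),("rails",[[145,262],[425,62],[131,255]],.03),("corner",[[92,227],[184,338]],.022)):
    W=ray(d,uv,z); print(n,(W*1e3).round(1).tolist(),(jig(W)*1e3).round(1).tolist())
W=ray(d,[[278,160],[288,243]],.09); v=W[0]-W[1]; print(W.mean(0),np.linalg.norm(v),np.arctan2(v[1],v[0]))
E
```

```text
handle [[555.4, 7.9, 90.0], [622.6, -9.9, 90.0]] [[-29.3, 15.4, 90.0], [32.6, -16.1, 90.0]]
red [[664.8, -45.2, 29.0]] [[66.6, -59.4, 29.0]]
blue [[639.1, 76.7, 29.0]] [[66.9, 65.2, 29.0]]
ptr [[652.9, 14.2, 33.0]] [[67.3, 1.2, 33.0]]
blocktop [[556.3, -38.0, 58.0], [543.2, 18.0, 58.0], [623.0, 33.9, 58.0], [638.8, -25.7, 58.0]] [[-38.1, -29.7, 58.0], [-39.2, 27.7, 58.0], [42.2, 26.7, 58.0], [45.2, -34.9, 58.0]]
rails [[609.6, -159.5, 30.0], [530.5, 156.4, 30.0], [597.6, -169.1, 30.0]] [[-11.2, -159.7, 30.0], [-22.8, 165.8, 30.0], [-25.0, -166.6, 30.0]]
corner [[557.9, -195.9, 22.0], [708.2, -165.2, 22.0]] [[-69.4, -184.5, 22.0], [84.0, -185.8, 22.0]]
[ 0.58900116 -0.00101468  0.09      ] 0.06944840051308682 2.881577098017852
```

Call:
play_rows(claw=[0,0,0,0,0,0,0,0], delta_pos=[[-0.016,0,0],[0,0,0.12],[0,0,0.12],[0,0,0.12],[0,0,0.12],[0,0,0.12],[0,0,0.1],[0,0,0.07]], delta_rot=[[0,0,-0.037],[0,0,0],[0,0,0],[0,0,0],[0,0,0],[0,0,0],[0,0,0],[0,0,0]])

```text
time: 2.55
ee_pos: [0.5872, -0.001, 0.0667]
eef_rot: [0.13, 0.992, -0.0, -0.001]
ft_force: [-0.4, -0.0, -0.3]
width: 0.0868
grip_force: 0.0
```

Call:
play_rows(claw=[0.5,0.8,1,1,1,1,1,1], delta_pos=[[0,0,0],[0,0,0],[0,0,0],[0,0,0],[0,0,0],[0,0,0],[0,0,0],[0,0,0]], delta_rot=[[0,0,0],[0,0,0],[0,0,0],[0,0,0],[0,0,0],[0,0,0],[0,0,0],[0,0,0]], squeeze=25)

```text
time: 3.35
ee_pos: [0.5881, -0.001, 0.0686]
eef_rot: [0.13, 0.992, 0.0, 0.0]
ft_force: [0.8, 0.4, -0.7]
width: 0.031
grip_force: 0.0
```

Call:
play_rows(claw=[1,1,1,1,1], delta_pos=[[0,0,0],[0,0,0],[0,0,0],[0,0,0],[0,0,0]], delta_rot=[[0,0,0],[0,0,0],[0,0,0],[0,0,0],[0,0,0]], squeeze=25)

```text
time: 3.85
ee_pos: [0.5879, -0.0014, 0.0685]
eef_rot: [0.13, 0.992, -0.0, -0.0]
ft_force: [-2.3, -2.2, 2.2]
width: 0.0113
grip_force: 25.8
```

Call:
play_rows(claw=[1,1,1,1,1,1,1,1], delta_pos=[[-0.0176,-0.0345,0],[-0.0176,-0.0345,0],[-0.0176,-0.0345,0],[-0.0176,-0.0345,0],[-0.0176,-0.0345,0],[-0.0176,-0.0345,0],[-0.0176,-0.0345,0],[-0.0176,-0.0345,0]], delta_rot=[[0,0,0],[0,0,0],[0,0,0],[0,0,0],[0,0,0],[0,0,0],[0,0,0],[0,0,0]])

```text
time: 4.65
ee_pos: [0.6006, -0.0601, 0.0685]
eef_rot: [0.129, 0.992, 0.001, -0.001]
ft_force: [-6.5, 4.7, 6.2]
width: 0.0121
grip_force: 26.4
```

Call:
play_rows(claw=[1,1,1], delta_pos=[[0,0,0],[0,0,0],[0,0,0]], delta_rot=[[0,0,0],[0,0,0],[0,0,0]])

```text
time: 4.95
ee_pos: [0.6009, -0.0618, 0.0685]
eef_rot: [0.13, 0.992, -0.0, -0.0]
ft_force: [-4.3, -2.1, 3.3]
width: 0.0118
grip_force: 26.1
```

```bash
python3 - <<'E'
from bench import r
import cv2,numpy as np
s=r.read_state(); print(s["ee_pos"],s["joint_positions"],s["torque"])
a=[]
c=r.camera("wrist"); cv2.imwrite("pics/w2.png",c["pixels"][:,:,::-1]); np.savez("pics/w2.npz",p=s["ee_pos"],q=s["eef_rot"],**c)
c=r.camera("scene"); np.savez("pics/sc2.npz",**c)
a=c["pixels"][205:265,220:300,::-1]
w=cv2.resize(c["pixels"][205:265,220:300,::-1],(560,420),interpolation=cv2.INTER_CUBIC)
cv2.imwrite("pics/sc2.png",w)
E
```

```text
[ 0.60086733 -0.06184299  0.06850536] [-0.30787276  0.43598457  0.41876898  1.70910426 -0.20015025  1.03918966
  1.4882093 ] [-0.34255726  0.84378183  0.07887726]
```

View pics/sc2.png

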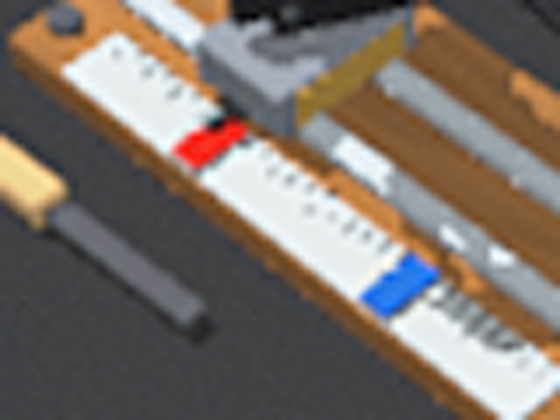

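View pics/w2.png

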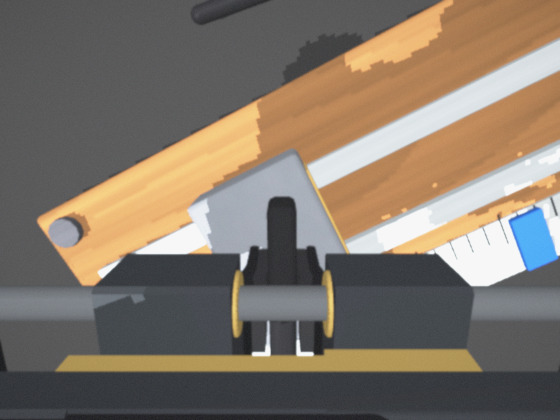

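The scene crop shows the block's pointer at about (215,120), at the red tab's upper-left edge. The red tab covers (175–247, 122–167), so the block may have gone a few mm too far. The wrist view shows block top corners at (188,210) and (295,150), and the blue tab at (532,238). I'll put numbers on it.

```bash
python3 - <<'E'
from h import *
import cv2
d=dict(np.load("pics/w2.npz"))
for n,uv,z in(("blocktop",[[188,210],[295,150]],.058),("blue",[[532,238]],.029),("corner",[[38,220]],.022)):
    print(n,(jig(ray(d,uv,z))*1e3).round(1).tolist())
a=dict(np.load("pics/scene0.npz"));b=dict(np.load("pics/sc2.npz"))
# model in full scene pixels
g=lambda x,y,z:proj(b,w(J,[[x,y,z]]))[0].round(1)
for y in(-.072,-.068,-.064,-.060,-.056): print(y,"tip",g(.064,y,.033),"root",g(.047,y,.033))
for n,c in(("0",a),("2",b)):
    im=c["pixels"].astype(int); 
    for nm,m in(("red",(im[...,0]>140)&(im[...,1]<80)&(im[...,2]<80)),("blue",(im[...,2]>150)&(im[...,0]<90))):
        m=m.copy();m[:205]=0;m[265:]=0;m[:,:220]=0;m[:,300:]=0
        v,u=np.nonzero(m); P=ray(b,[[u.mean(),v.mean()]],.028,False);print(n,nm,len(u),u.mean(),v.mean(),(jig(P)*1e3).round(1))
    print("\n".join(" ".join("%3d,%3d"%(im[v,u,0],im[v,u,1]) for u in range(243,259)) for v in range(217,231)));print()
E
```

```text
blocktop [[-41.4, -90.3, 58.0], [-43.7, -32.5, 58.0]]
blue [[64.9, 64.3, 29.0]]
corner [[-70.9, -183.5, 22.0]]
-0.072 tip [247.8 221.8] root [251.7 219.1]
-0.068 tip [248.7 222.4] root [252.5 219.7]
-0.064 tip [249.5 223. ] root [253.3 220.4]
-0.06 tip [250.3 223.7] root [254.2 221. ]
-0.056 tip [251.1 224.3] root [255.  221.6]
0 red 37 249.6216216216216 224.6216216216216 [[ 65.5 -62.1  28. ]]
0 blue 45 276.77777777777777 245.33333333333334 [[65.1 63.9 28. ]]
237,242 216,224 186,189 218,217 219,193 205,146 203,134 201,135 200,132 175,121 130,115 178,194 217,229 228,237 229,238 226,236
223,228 175,184 180,192 228,239 207,210 178,151 195,133 204,134 203,137 202,134 171,116 148,117 178,185 195,211 226,236 233,240
222,227 216,222 230,236 235,241 215,224 211,222 220,211 187,144 189,129 197,136 197,135 189,127 192,156 149,144 175,191 233,242
232,237 233,237 233,237 233,238 235,242 223,236 213,228 204,223 221,170 198,127 189,137 197,138 196,131 174,124 130,116 178,195
230,235 231,236 230,235 233,238 221,232 192,215 208,191 242,201 247,144 242, 80 220,108 197,137 197,140 198,135 172,119 150,
[... 2384 characters left out ...]
, 30 242, 42 188,113 118,103 126,132 189,204 210,206 200,163
217,233 240,179 247, 69 247, 25 246, 39 246, 43 251, 48 245, 35 204, 55 163,112 200,218 205,227 204,222 237,246 219,224 205,193
171,148 172,157 217,131 242, 71 251, 33 249, 39 246, 25 198, 79 135,123 189,212 235,249 241,248 241,245 239,244 218,227 218,229
133, 89 144,118 163,141 209,151 236, 85 221, 54 173,110 142,139 190,210 232,244 236,243 235,240 235,239 236,240 238,242 227,235
110, 76 121, 83 129,102 172,155 160,131 139,128 192,214 213,230 232,240 236,241 233,239 232,237 233,237 235,239 237,241 195,203
107, 76 112, 78 111, 75 137,101 152,126 178,178 237,250 243,251 237,242 233,238 232,237 232,237 232,236 233,238 235,239 217,222
```

Estimates of the offset from red range from 0 to 4 mm past it. I'll let go, rise and take a close unobstructed look before locking.

Call:
play_rows(claw=[0.4,0.2,0,0,0,0,0,0], delta_pos=[[0,0,0],[0,0,0],[0,0,0],[0,0,0],[0,0,0],[0,0,-0.1],[0,0,-0.2],[0,0,-0.2]], delta_rot=[[0,0,0],[0,0,0],[0,0,0],[0,0,0],[0,0,0],[0,0,0],[0,0,0],[0,0,0]])

```text
time: 5.85
ee_pos: [0.6005, -0.0616, 0.1692]
eef_rot: [0.13, 0.992, -0.0, -0.001]
ft_force: [1.3, 0.1, -0.2]
width: 0.0675
grip_force: 0.0
```

Call:
play_rows(claw=[0,0,0,0,0,0], delta_pos=[[-0.1,0,0],[-0.1,0,0],[-0.1,0,0],[0,0,0],[0,0,0],[0,0,0]], delta_rot=[[0,0,0],[0,0,0],[0,0,0],[0,0,0],[0,0,0],[0,0,0]])

```text
time: 6.45
ee_pos: [0.6585, -0.0769, 0.1684]
eef_rot: [0.13, 0.992, 0.0, -0.0]
ft_force: [-0.5, 0.3, -0.1]
width: 0.0869
grip_force: 0.0
```

```bash
python3 - <<'E'
from bench import r
import cv2,numpy as np
s=r.read_state(); print(s["ee_pos"],s["joint_positions"],s["width"])
c=r.camera("wrist"); np.savez("pics/w3.npz",p=s["ee_pos"],q=s["eef_rot"],**c)
cv2.imwrite("pics/w3.png",cv2.resize(c["pixels"][0:300,80:480,::-1],(800,600),interpolation=cv2.INTER_CUBIC))
E
```

```text
[ 0.65852639 -0.07693481  0.16844745] [-0.27439359  0.469162    0.44520077  1.44289653 -0.20515811  1.27596198
  1.49861064] 0.08693887146273796
```

View pics/w3.png

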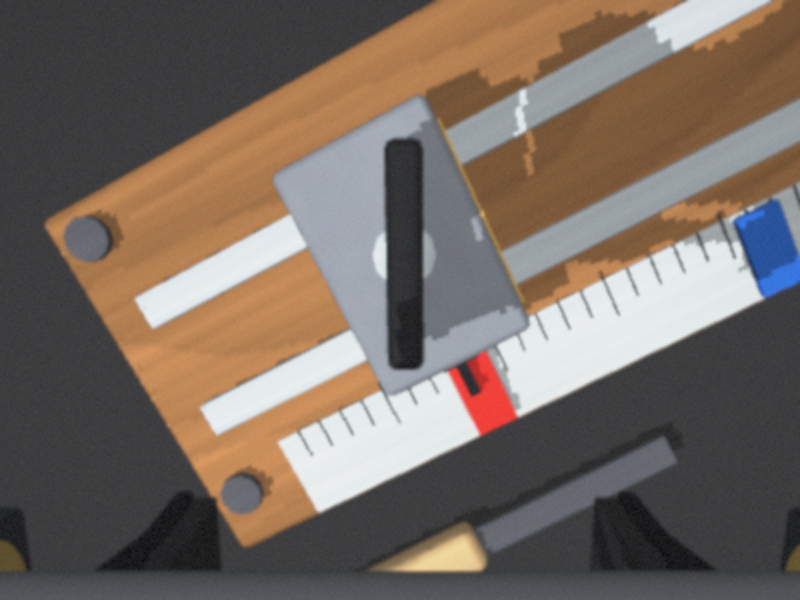

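The pointer is over the red tab but off its middle. The tip is at crop (474,391), while the tab's long edges run through (450,372)–(485,436) and (518,415). I'll compute the correction.

```bash
python3 - <<'E'
from h import *
d=dict(np.load("pics/w3.npz")); f=lambda l:(np.array(l)-.5)/2+[80,0]
j=lambda l,z:(jig(ray(d,f(l),z))*1e3).round(1).tolist()
print("red L",j([[450,372],[483,436]],.029),"R",j([[518,415],[488,352]],.029))
print("tip",j([[474,392],[480,390],[470,394]],.033))
print("blk",j([[274,179],[424,95],[528,326],[388,393]],.058))
print("rail edge/board edge",j([[282,440],[735,222]],.024))
W=ray(d,f([[404,138],[406,368]]),.09);v=W[0]-W[1];print("handle",W.mean(0),np.linalg.norm(v),np.arctan2(v[1],v[0]))
E
```

```text
red L [[54.2, -67.8, 29.0], [84.9, -67.5, 29.0]] R [[83.3, -50.7, 29.0], [53.8, -50.5, 29.0]]
tip [[65.2, -62.6, 33.0], [65.5, -60.1, 33.0], [65.2, -64.4, 33.0]]
blk [[-40.4, -90.9, 58.0], [-40.9, -32.9, 58.0], [45.5, -34.0, 58.0], [44.7, -90.6, 58.0]]
rail edge/board edge [[49.4, -144.5, 24.0], [52.1, 58.2, 24.0]]
handle [ 0.60213291 -0.06108789  0.09      ] 0.07015917127066738 2.8894553626843655
```

The block needs about +3.3 mm. I'll go back down, regrip and nudge it.

Call:
play_rows(claw=[0,0,0,0,0,0,0,0.5], delta_pos=[[0.1,0,0],[0.1,0,0],[0.1,0,0],[0,0,0],[0,0,0.17],[0,0,0.17],[0,0,0.16],[0,0,0]], delta_rot=[[0,0,0],[0,0,0],[0,0,0],[0,0,0],[0,0,0],[0,0,0],[0,0,0],[0,0,0]])

```text
time: 7.3
ee_pos: [0.5984, -0.0612, 0.0647]
eef_rot: [0.13, 0.992, -0.0, -0.003]
ft_force: [-1.3, 0.5, 0.5]
width: 0.0842
grip_force: 0.0
```

Call:
play_rows(claw=[1,1,1,1,1,1,1,1], delta_pos=[[0,0,0],[0,0,0],[0,0,0],[0,0,0],[0,0,0],[0,0,0],[0,0,0],[0,0,0]], delta_rot=[[0,0,0],[0,0,0],[0,0,0],[0,0,0],[0,0,0],[0,0,0],[0,0,0],[0,0,0]])

```text
time: 8.1
ee_pos: [0.601, -0.0616, 0.0685]
eef_rot: [0.13, 0.992, 0.0, -0.0]
ft_force: [-0.2, 0.2, 0.1]
width: 0.023
grip_force: 0.0
```

Call:
play_rows(claw=[1,1,1,1,1,1], delta_pos=[[0,0,0],[0,0,0],[0,0,0],[0,0,0],[0,0,0],[0,0,0]], delta_rot=[[0,0,0],[0,0,0],[0,0,0],[0,0,0],[0,0,0],[0,0,0]])

```text
time: 8.7
ee_pos: [0.601, -0.0618, 0.0686]
eef_rot: [0.13, 0.992, -0.0, -0.0]
ft_force: [-0.8, -1.5, 1.7]
width: 0.0117
grip_force: 25.0
```

Call:
play_rows(claw=[1,1,1,1,1,1], delta_pos=[[0.0025,0.0049,0],[0.0025,0.0049,0],[0.0025,0.0049,0],[0,0,0],[0,0,0],[0,0,0]], delta_rot=[[0,0,0],[0,0,0],[0,0,0],[0,0,0],[0,0,0],[0,0,0]])

```text
time: 9.3
ee_pos: [0.6004, -0.0591, 0.0686]
eef_rot: [0.13, 0.991, -0.0, 0.0]
ft_force: [0.7, -5.4, -0.0]
width: 0.0121
grip_force: 25.0
```

Call:
play_rows(claw=[1,1,1,1,1,1,1,1], delta_pos=[[0,0,0],[0,0,0],[0,0,0],[0,0,0],[0,0,0],[0,0,0],[0,0,0],[0,0,0]], delta_rot=[[0,0,0.03],[0,0,0.03],[0,0,0.03],[0,0,0.03],[0,0,0.03],[0,0,0.03],[0,0,0.03],[0,0,0.03]])

```text
time: 10.1
ee_pos: [0.6008, -0.0586, 0.0686]
eef_rot: [0.488, 0.873, 0.0, 0.001]
ft_force: [2.9, -3.9, -1.0]
width: 0.0119
grip_force: 25.0
```

Call:
play_rows(claw=[1,1,1,1,1,1,1], delta_pos=[[0,0,0],[0,0,0],[0,0,0],[0,0,0],[0,0,0],[0,0,0],[0,0,0]], delta_rot=[[0,0,0.03],[0,0,0.03],[0,0,0.03],[0,0,0.03],[0,0,0],[0,0,0],[0,0,0]])

```text
time: 10.8
ee_pos: [0.6011, -0.0584, 0.0686]
eef_rot: [0.64, 0.768, 0.0, 0.001]
ft_force: [3.6, -3.4, -2.1]
width: 0.012
grip_force: 25.0
```

```bash
python3 - <<'E'
from bench import r
from h import *
s=r.read_state(); y=R.from_quat(s["eef_rot"]).as_matrix()[:,1]; print(s["time"],s["ee_pos"],"close-dir yaw",np.arctan2(y[1],y[0]),s["torque"],s["ft_force"],s["joint_positions"][6])
E
```

```text
10.8 [ 0.60105359 -0.05835111  0.0686091 ] close-dir yaw 0.18081677765815857 [-0.98283359 -0.7104047   0.39962872] [ 3.5635586  -3.40330819 -2.05811122] 0.44958173333029344
```

The moment has risen to 0.4 N m at yaw 0.18, which suggests the stop. I'll turn a little more to be sure.

Call:
play_rows(claw=[1,1,1,1,1], delta_pos=[[0,0,0],[0,0,0],[0,0,0],[0,0,0],[0,0,0]], delta_rot=[[0,0,0.015],[0,0,0.01],[0,0,0],[0,0,0],[0,0,0]])

```text
time: 11.3
ee_pos: [0.6009, -0.0581, 0.0686]
eef_rot: [0.67, 0.742, 0.0, 0.0]
ft_force: [4.2, -2.9, -2.4]
width: 0.0131
grip_force: 27.0
```

```bash
python3 - <<'E'
from bench import r
from h import *
s=r.read_state(); y=R.from_quat(s["eef_rot"]).as_matrix()[:,1]; print(s["time"],s["ee_pos"],"close-dir yaw",np.arctan2(y[1],y[0]),s["torque"],s["ft_force"])
E
```

```text
11.3 [ 0.60093393 -0.05807678  0.06864467] close-dir yaw 0.10271048605097334 [-0.65876326 -0.9286448   0.63395102] [ 4.16233082 -2.86545806 -2.42833938]
```

The turn now only twists the pads (opening +1 mm, 0.63 N m), so the handle is at its stop. I'll release, rise and check.

Call:
play_rows(claw=[0.4,0.2,0,0,0,0,0,0], delta_pos=[[0,0,0],[0,0,0],[0,0,0],[0,0,0],[0,0,0],[0,0,-0.1],[0,0,-0.2],[0,0,-0.2]], delta_rot=[[0,0,0],[0,0,0],[0,0,0],[0,0,0],[0,0,0],[0,0,0],[0,0,0],[0,0,0]])

```text
time: 12.1
ee_pos: [0.5997, -0.0584, 0.1692]
eef_rot: [0.671, 0.742, -0.001, -0.001]
ft_force: [0.8, 0.5, 0.8]
width: 0.0691
grip_force: 0.0
```

Call:
play_rows(claw=[0,0,0,0,0,0,0,0], delta_pos=[[0,0.1,-0.05],[0,0.1,-0.05],[0,0.1,-0.05],[0,0.1,0],[0,0,0],[0,0,0],[0,0,0],[0,0,0]], delta_rot=[[0,0,0],[0,0,0],[0,0,0],[0,0,0],[0,0,0],[0,0,0],[0,0,0],[0,0,0]])

```text
time: 12.9
ee_pos: [0.6794, -0.0505, 0.1987]
eef_rot: [0.671, 0.742, 0.0, -0.0]
ft_force: [0.4, 0.6, -0.4]
width: 0.0871
grip_force: 0.0
```

```bash
python3 - <<'E'
from bench import r
import cv2,numpy as np
s=r.read_state(); print(s["ee_pos"],s["width"])
c=r.camera("wrist"); np.savez("pics/w4.npz",p=s["ee_pos"],q=s["eef_rot"],**c)
cv2.imwrite("pics/w4.png",cv2.resize(c["pixels"][0:300,80:480,::-1],(800,600),interpolation=cv2.INTER_CUBIC))
E
```

```text
[ 0.67941104 -0.05051158  0.19868812] 0.08714515930100206
```

View pics/w4.png

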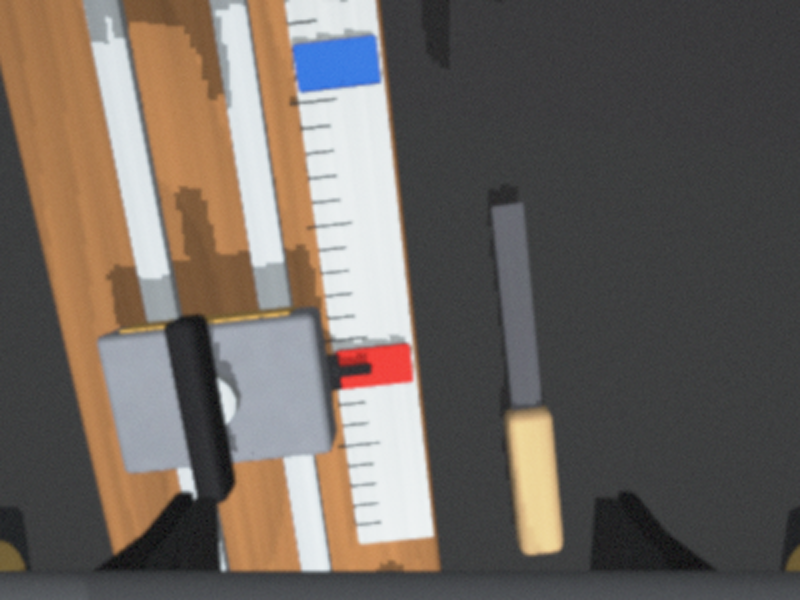

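The view shows the pointer tip at (369,368), inside the red tab (rows 345–387), with the handle running (187,320)–(216,496) along the rails. I'll check both angles with the calibration.

```bash
python3 - <<'E'
from h import *
d=dict(np.load("pics/w4.npz")); f=lambda l:(np.array(l)-.5)/2+[80,0]
def a(l,z):
    W=ray(d,f(l),z);v=W[0]-W[1];return np.arctan2(v[1],v[0]).round(4),np.linalg.norm(v).round(4)
print("handle",a([[187,317],[216,499]],.09),a([[168,325],[199,495]],.09),a([[206,322],[233,487]],.09))
print("rails",a([[93,40],[144,280]],.03),a([[246,5],[286,262]],.03)); print("strip",a([[378,5],[433,537]],.024),"block",a([[319,312],[334,448]],.058))
j=lambda l,z:(jig(ray(d,f(l),z))*1e3).round(1).tolist()
print("red",j([[339,352],[411,344],[413,381],[341,388]],.029),"tip",j([[370,368]],.033))
E
```

```text
handle (np.float64(1.7528), np.float64(0.07)) (np.float64(1.7684), np.float64(0.0655)) (np.float64(1.7634), np.float64(0.0633))
rails (np.float64(1.7931), np.float64(0.0952)) (np.float64(1.7868), np.float64(0.1001))
strip (np.float64(1.7756), np.float64(0.233)) block (np.float64(1.7506), np.float64(0.0573))
red [[52.7, -51.3, 29.0], [85.0, -51.3, 29.0], [84.0, -68.1, 29.0], [51.4, -67.7, 29.0]] tip [[65.8, -59.2, 33.0]]
```

```bash
python3 -c "
from bench import r
print(r.close_job())"
```

```text
the job is handed in; nothing more can be done
None
```

I slid the stop block until its pointer was over the red marker (about 0.4 mm from its middle), turned the T-handle clockwise to its stop in line with the rails, and handed the job in at about 13 s; the verdict was not shown.

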